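# Garlic out of the slide-lid keeper

### The job

Open the wooden garlic box: press down the ribbed thumb end of its lid so that the other end rises over the stop lip, slide the lid out past the lip until it is free of the grooves, then lay it flat on the worktop, grip bar up, without letting it fall. Put the garlic bulb from the box into the mortar without dropping it, and leave the mortar standing where it is and the things around undisturbed.

Things in the scene. Friction and masses are not known exactly. Their poses are not given: they have to be found in the camera images.
- garlic_box: Fixed open-topped pale wood box, 200 (own x) x 136 (y) x 89 mm high; origin: centre of underside, z up. Floor 6 mm thick. Side walls at y = +-60 to +-68, tops z = 89; both end walls at x = +-92 to +-100, tops z = 79. Ledges for the lid stand 8 mm in from the side walls; 104 mm is free between them. The lid slides out towards own +x.
- box_lip (a point): Middle of the top of the stop lip (the +x end wall), at (96, 0, 79) mm in the box's frame. The lip stands 7 mm above the ledges on which the lid rests (z = 72), so the shut lid cannot slide out until its +x end is raised by more than 7 mm.
- box_step (a point): Middle between the ledge steps, at (-30, 0, 72) mm in the box. Ledge tops are at z = 72 from here to +x, but 66 from here to the -x end: the lid's -x part hangs over this 6 mm hollow. Pressed there it rocks on the steps; pressed to the bottom, its +x end rises about 12 mm, clear of the lip.
- box_strips (a point): Middle between two hold-down strips, at (-61, 0, 89) mm in the box. Strips: x = -92 to -30, y = +-48 to +-60, z = 83 to 89, over the lid's -x part, so that end cannot be lifted until the lid has slid 60 mm to +x; 96 mm is free between them. Elsewhere the lid is open above.
- box_lid: Loose lid of the same wood, 0.11 to 0.22 kg: plate 180 (own x) x 116 (y) x 8 mm with a grip bar. Origin: centre of the plate's underside; axes as the box's. Shut, it lies at about (0, 0, 72) mm in the box. Slid 62 to 80 mm to +x with its +x end on the lip it lies stably on lip and ledges, free of the grooves, and can be lifted by the bar. It balances near x = -3.
- lid_bar (a point): Middle of the top of the grip bar, at (-40, 0, 28) mm in the lid. The bar is 12 (x) x 60 (y) x 20 mm high above the plate.
- lid_thumb (a point): Middle of the thumb end's top face, at (-68, 0, 8) mm in the lid: the 44 mm long part behind the bar (x = -90 to -46), marked with four thin dark ribs. About 1 to 2 N down rocks the lid; a finger standing here can then push the bar's -x face towards +x.
- garlic: Garlic bulb, about 60 mm across and 58 mm high with a narrowing neck (widest about 25 mm up: gripped above that it slips out), 30 to 55 g; origin at the centre of its underside. Stands on the box's floor under the lid, within 15 mm of the middle along the box and 10 mm across.
- mortar: Dark round mortar (bowl), 84 mm across the rim, 60 mm high, hollow, mouth about 70 mm; origin: centre of underside. To the robot's right. The bulb comes to rest in it with its base about 30 mm above the worktop. Fingers below the rim can wedge in the mouth when opened and lift the mortar: let go with the tips at rim height; the bulb's settling by up to 20 mm is no drop.
- tin: Bystander: food tin, 75 mm across, 58 mm high; origin at the centre of its underside. It and the mortar may have swapped places.
- mug: Bystander: white mug with a handle, 83 x 113 x 93 mm; origin at the underside.
- pestle: Bystander: dark pestle lying on the worktop, 109 x 30 x 24 mm; origin at the underside.
- onion: Bystander: onion, about 82 mm across and 94 mm high; origin at the underside.

How it is judged:
By the outcome, as a careful person would: the job done as asked, in the order asked, and still so for the second after the job is handed in, with the robot touching nothing.
It also fails if it takes over 56 s, if anything falls off the work surface, if the arm or the gripper's body presses on something with over 40 N, if the wrist force passes 120 N, or if a joint passes its speed limit or range.

### The arm

A 6-joint arm with a two-finger parallel gripper is mounted at the origin on a cart in front of the work surface, level with it; the furniture and walls round the work are solid. World frame = base frame: x ahead of the robot, y to its left, z up, the work surface at z = 0. Lengths are in m, angles in rad, forces in N, time in s.
With the tool pointing down it reaches from about 0.425 to 0.925 m from the base axis. Payload 12.5 kg.
Tool frame: the origin (TCP) lies midway between the tips of the shut fingers; the grasp point (between the pads) lies arm.tcp_to_grasp behind it (arm.tcp_to_grasp is the distance from the TCP to the grasp point, in m); z points along the fingers, y is the line along which they close (so a half turn about z gives the same grasp; the last joint's range is limited). The gripper opens to 85 mm and grips with 20 to 120 N. Pads are 22 mm wide; open, the fingers measure 114 mm over their backs; the gripper's body (76 mm by 85 mm) begins 54 mm behind the grasp point. The pads swing forward as they close: fully open they stand 13 mm farther back than shut.
Start: joints at [1, 0.491, 1.559, -0, 1.092, -0.106], TCP at [0.28, 0.559, 0.231] pointing down, gripper open.
Joint ranges: [-3.1, 3.1], [-0.84, 2.19], [0.05, 2.79], [-1.13, 4.28], [0.06, 2.93], [-2.69, 2.69]. Speed limits (rad/s): [2.22, 2.22, 2.79, 3.14, 3.14, 3.14].

### API

Orientations are given as a rotation vector (axis times angle).
In Python, from station import arm gives the robot as it stands.
- The arm moves only by the tool shift_gripper, called after ">>>" by a JSON object that holds its "api" and its "payload". Schema: {"type":"object","properties":{"steps":{"type":"array","items":{"type":"array","items":{"type":"number"},"minItems":5,"maxItems":5},"minItems":1,"maxItems":5},"grip_force":{"type":"number"},"only":{"type":"string"},"quiet":{"type":"boolean"},"lines":{"type":"string"}},"required":["steps"],"additionalProperties":false}. steps is a list of rows, 1 to 5 of them, each of 5 numbers: dx, dy, dz in shares of the most that a row can go, 1 being 50 mm, then a turn about the tool's z in units of 0.1 rad, then the opening from 0.0 (shut) to 1.0 (fully open); each row shifts and turns the commanded pose from where the row before left it, along the tool's axes as they then stand; what a row does not reach is not made up. A row lasts 1/10 s, in which the tool goes at most 0.05 m and 0.15 rad, less where a joint would pass 70% of its speed; a pose out of reach is approached as far as the arm can. The fingers move at their own pace and stop on an object; grip_force is the grip in N (left out, the last holds). Time passes only in rows, so rows that do not move let the fingers close. The tool returns the time, the measured TCP pose, the force, the opening and the grip force at its end. only (a regular expression) keeps the lines of the reply that match it, lines (a string "A,B") keeps lines A to B, and quiet returns only ok. Input that does not fit is refused with a message, and nothing moves.
- arm.get_state(): the state, without advancing time (a new reading comes with each control period).
- arm.snapshot(name): name is "scene" or "side" or "wrist"; returns a dict with "image" (480x640x3 uint8, red, green, blue), "fx", "fy", "cx", "cy" (pixels), "extrinsics" (4x4, takes a point from camera to world coordinates). Camera axes: x right, y down, z forward; pixel columns grow to the right and rows downward; lengths in m; the calibration is good to about 2 mm. The wrist camera is an equidistant fisheye: a pixel r from the principal point sees the ray r / f radians off the axis. A picture is of the moment at which its call begins. There is no depth.
- arm.close_job(): hands the job in; it is judged then, once.
The state is a dict: "clock": time; "joint_pos": joint angles; "dq": joint speeds; "joint_efforts": joint torques, N m; "eef_pos": TCP position; "eef_rot": TCP orientation; "contact_force": force on the tool from outside, world axes, zero at the start; "wrist_torque": the same for the moment, N m; "gripper_width": opening from 0.0 (shut) to 1.0 (fully open); "finger_force": force on a finger pad.
Only numpy, scipy, OpenCV 4.12 (cv2) and the standard library are available. Lean on these libraries where they do the work, as an engineer would, in place of code of your own. Each camera call takes 0.05 s, during which the arm holds its last target. There are 200 camera calls.

## Working session

There is one attempt and no reset: what is moved stays moved. The work goes in short steps, Python scripts to look and compute and a tool call to move; the robot and the scene stay as the last step left them, time stands still between calls to the robot, and variables do not carry over. Pictures are saved under pics/ and viewed, at most 10 in all, crops included, and the job is handed in when it is done.

```bash
ls; mkdir -p pics; python3 - <<'E'
from station import arm
import cv2,numpy as np
print(arm.get_state(), arm.tcp_to_grasp)
for n in ("scene","side","wrist"):
    s=arm.snapshot(n); cv2.imwrite(f"pics/{n}0.png",s["image"][:,:,::-1]); print(n,s["fx"],s["fy"],s["cx"],s["cy"]); print(np.round(s["extrinsics"],4).tolist())
E
```

```text
pics
station.py
{'clock': 0.0, 'joint_pos': array([ 1.00039420e+00,  4.91590280e-01,  1.55944897e+00, -5.51906236e-07,
        1.09166431e+00, -1.05590933e-01]), 'dq': array([-0.00064373,  0.00036338,  0.00146916, -0.00087215, -0.00038639,
       -0.00068109]), 'joint_efforts': array([ 1.28663687e-03, -6.18439507e+01, -2.61596793e+01,  4.08844789e-05,
        3.90111061e-03, -2.26486043e-05]), 'eef_pos': array([0.28001664, 0.55852188, 0.23070881]), 'eef_rot': array([-7.23483605e-01, -3.05677308e+00,  1.64633994e-03]), 'contact_force': array([-0.22969836,  0.48201069,  0.30338087]), 'wrist_torque': array([ 0.02468998, -0.01748465, -0.02204356]), 'finger_force': 0.0, 'gripper_width': 1.003346005091057} 0.0187
scene 437.36671104396015 437.36671104396015 318.9917588744566 235.07124534024777
[[0.7737, -0.3048, 0.5554, -0.0591], [-0.6335, -0.3612, 0.6843, -0.7317], [-0.0079, -0.8813, -0.4725, 0.6142], [0.0, 0.0, 0.0, 1.0]]
side 590.4570085352261 590.4570085352261 321.5598181683705 228.76750927059996
[[0.1695, -0.8314, 0.5292, -0.336], [-0.9855, -0.14, 0.0957, -0.1315], [-0.0055, -0.5378, -0.8431, 1.4959], [0.0, 0.0, 0.0, 1.0]]
wrist 371.64829954431775 371.64829954431775 326.0537880093212 237.88004066985926
[[0.4479, 0.8598, 0.2453, 0.2177], [0.8941, -0.4305, -0.1234, 0.5907], [-0.0005, 0.2745, -0.9616, 0.3734], [0.0, 0.0, 0.0, 1.0]]
```
View pics/scene0.png

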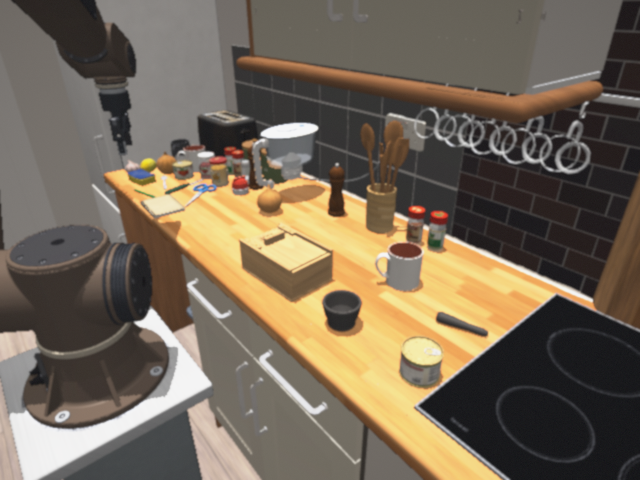

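View pics/side0.png

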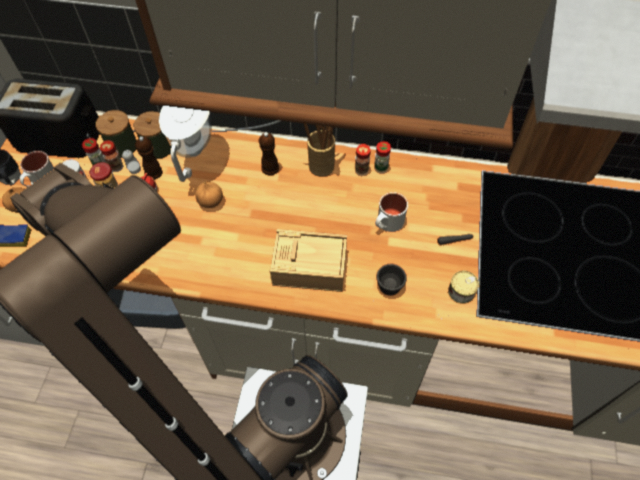

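Scene: box centred at ~(287,260), mortar (342,310), tin (421,360), mug (404,266). Side: box (272–347, 230–290) with bar and ribs at its left end (so own +x points to the robot's right), mortar (391,278), tin (464,286). Next: enlarged crops and rough positions.

```bash
cat > h.py <<'E'
import numpy as np,cv2
from scipy.spatial.transform import Rotation as R
from station import arm
def ray(s,u,v):
    x,y=(u-s["cx"])/s["fx"],(v-s["cy"])/s["fy"]
    if s.get("name")=="wrist":
        r=np.hypot(x,y); k=np.sinc(r/np.pi); d=np.array([x*k,y*k,np.cos(r)])
    else: d=np.array([x,y,1.]); 
    d/=np.linalg.norm(d); E=np.array(s["extrinsics"]); return E[:3,3],E[:3,:3]@d
def plane(s,u,v,z):
    o,d=ray(s,u,v); return o+d*(z-o[2])/d[2]
def tri(*rs):   # [(o,d),...] least squares, residual
    P=[np.eye(3)-np.outer(d,d) for o,d in rs]
    p=np.linalg.solve(sum(P),sum(Q@o for Q,(o,d) in zip(P,rs)))
    return p,max(np.linalg.norm(Q@(p-o)) for Q,(o,d) in zip(P,rs))
def proj(s,p):
    E=np.array(s["extrinsics"]); q=E[:3,:3].T@(np.array(p)-E[:3,3])
    if s.get("name")=="wrist":
        r=np.hypot(q[0],q[1]); t=np.arctan2(r,q[2]); x,y=q[0]/r*t,q[1]/r*t
    else: x,y=q[0]/q[2],q[1]/q[2]
    return s["fx"]*x+s["cx"],s["fy"]*y+s["cy"]
def snap(n,f=None):
    s=arm.snapshot(n); s["name"]=n
    if f: cv2.imwrite("pics/"+f,s["image"][:,:,::-1])
    return s
def tool(p,st=None):   # world displacement/point -> tool axes
    st=st or arm.get_state(); return R.from_rotvec(st["eef_rot"]).inv().apply(np.array(p)-st["eef_pos"])
E
python3 - <<'E'
from h import *
a=snap("scene");b=snap("side")
ca=cv2.resize(a["image"][220:300,230:340],None,fx=7,fy=7,interpolation=cv2.INTER_CUBIC)[:,:770]
cb=cv2.resize(b["image"][222:300,262:357],None,fx=8,fy=8,interpolation=cv2.INTER_CUBIC)
cv2.imwrite("pics/ca.png",ca[:,:,::-1]);cv2.imwrite("pics/cb.png",cb[:600,:,::-1])
for n,ua,ub,z in(("mortar",(342,297),(391,271),.06),("tin",(421,350),(464,282),.058),("mug",(404,250),(394,203),.093)):
    print(n,tri(ray(a,*ua),ray(b,*ub)),plane(b,*ub,z))
E
```

```text
mortar (array([ 0.45441374, -0.17931212,  0.06437183]), np.float64(0.003880209911733206)) [ 0.46107894 -0.18067388  0.06      ]
tin (array([ 0.46300916, -0.38094828,  0.05336491]), np.float64(0.0009451131142605098)) [ 0.4614419  -0.38057474  0.058     ]
mug (array([ 0.66461377, -0.16304909,  0.09212531]), np.float64(0.0025043605184089913)) [ 0.66676026 -0.16414903  0.093     ]
```

View pics/cb.png

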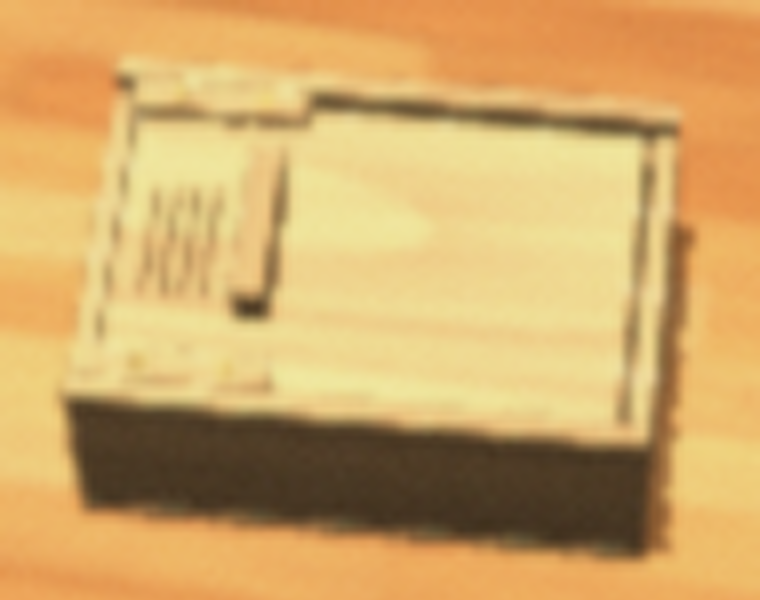

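View pics/ca.png

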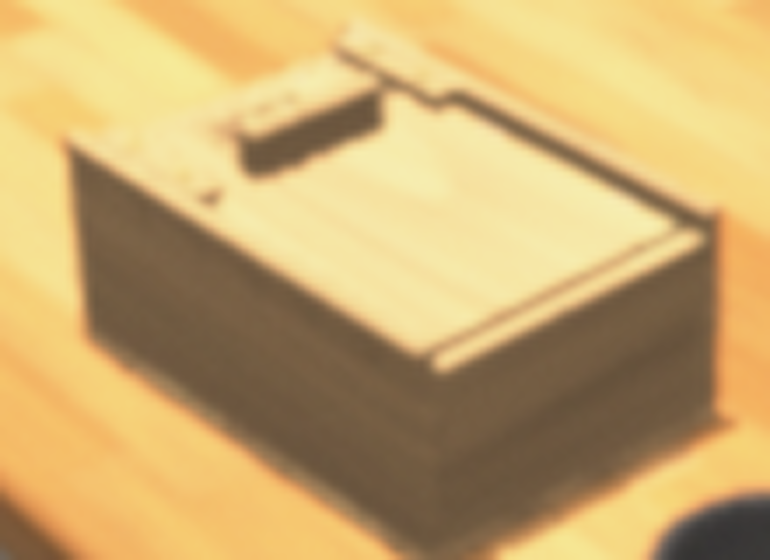

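```bash
python3 - <<'E'
from h import *
a=snap("scene");b=snap("side")
S=dict(BL=(68,400),BR=(648,444),TR=(680,110),TL=(118,62));C=dict(BL=(68,136),BR=(433,362),TR=(717,210),TL=(345,28))
P={}
for k in S:
    ub=(S[k][0]/8+262-.44,S[k][1]/8+222-.44);ua=(C[k][0]/7+230-.43,C[k][1]/7+220-.43)
    p,r=tri(ray(a,*ua),ray(b,*ub));print(k,p.round(4),round(r,4),plane(b,*ub,.089).round(4),plane(a,*ua,.089).round(4))
    P[k]=(plane(b,*ub,.089)+plane(a,*ua,.089))/2
c=sum(P.values())/4
x=(P["BR"]+P["TR"]-P["BL"]-P["TL"])/2;y=(P["TL"]+P["TR"]-P["BL"]-P["BR"])/2
print("c",c,"len",np.linalg.norm(x),np.linalg.norm(y),"yaw",np.arctan2(x[1],x[0]),np.arctan2(-y[0],y[1]))
st=arm.get_state();print(R.from_rotvec(st["eef_rot"]).as_matrix().round(3),np.round(arm.snapshot("wrist")["extrinsics"]-np.eye(4)*0,3)[:3,3])
E
```

```text
BL [0.391  0.1422 0.0882] 0.0016 [0.3888 0.1422 0.089 ] [0.3922 0.1416 0.089 ]
BR [ 0.4101 -0.0533  0.0814] 0.0011 [ 0.4049 -0.0535  0.089 ] [ 0.4048 -0.0627  0.089 ]
TR [ 0.5388 -0.0444  0.0863] 0.0002 [ 0.5374 -0.0446  0.089 ] [ 0.5355 -0.0481  0.089 ]
TL [0.5238 0.1551 0.0857] 0.0021 [0.5241 0.154  0.089 ] [0.5173 0.1485 0.089 ]
c [0.46313235 0.04717918 0.089     ] len 0.19934683704857314 0.1312959973966102 yaw -1.495476464263421 -1.4904016026722064
[[-0.894  0.448 -0.   ]
 [ 0.448  0.894 -0.   ]
 [ 0.    -0.    -1.   ]] [0.218 0.591 0.374]
```

Box: centre ≈ (0.463, 0.048), corners triangulate near z 0.085 (0.089 expected), sizes 199×131 mm, own x ≈ yaw −1.49 (to the robot's right); ribs and bar are at the left end. I'll move over it and refine with the wrist camera.

Units first: shifts go in shares of 50 mm and turns go in units of 0.1 rad. So -0.0358 m is -0.716, -0.0315 m is -0.63.

>>> {"api": "shift_gripper", "payload": {"steps": [[-0.716,-0.63,0,0,0],[-0.716,-0.63,0,0,0],[-0.716,-0.63,0,0,0],[-0.716,-0.63,0,0,0],[-0.716,-0.63,0,0,0]]}}

```text
clock: 0.9
eef_pos: [0.3699, 0.336, 0.2315]
eef_rot: [0.723, 3.057, 0.001]
contact_force: [0.8, 0.8, 0.8]
gripper_width: 0.139
finger_force: 0.0
```

>>> {"api": "shift_gripper", "payload": {"steps": [[-0.716,-0.63,0,0,0],[-0.716,-0.63,0,0,0],[-0.716,-0.63,0,0,0],[-0.716,-0.63,0,0,0],[-0.716,-0.63,0,0,0]]}}

```text
clock: 1.4
eef_pos: [0.4594, 0.1148, 0.2316]
eef_rot: [0.723, 3.057, 0.0]
contact_force: [0.5, 0.6, 0.1]
gripper_width: 0.003
finger_force: 0.0
```

>>> {"api": "shift_gripper", "payload": {"steps": [[0,0,0,-1.36,0],[0,0,0,-1.36,0],[0,0,0,-1.36,0],[0,0,0,-1.36,0],[0,0,0,0,0]]}}

```text
clock: 1.9
eef_pos: [0.459, 0.1166, 0.2314]
eef_rot: [-0.127, 3.139, 0.0]
contact_force: [0.3, 0.8, 1.0]
gripper_width: -0.003
finger_force: 0.0
```

```bash
python3 - <<'E'
from h import *
s=snap("wrist","w1.png"); st=arm.get_state()
print(R.from_rotvec(st["eef_rot"]).as_matrix().round(3),np.round(s["extrinsics"],3),st["joint_pos"].round(2))
np.save("w1.npy",s,allow_pickle=True)
E
```

```text
[[-0.997 -0.076  0.   ]
 [-0.076  0.997  0.   ]
 [-0.     0.    -1.   ]] [[-0.081  0.958  0.274  0.389]
 [ 0.997  0.078  0.023  0.112]
 [ 0.001  0.275 -0.961  0.374]
 [ 0.     0.     0.     1.   ]] [ 0.11  0.28  1.92  0.    0.95 -1.54]
```

View pics/w1.png

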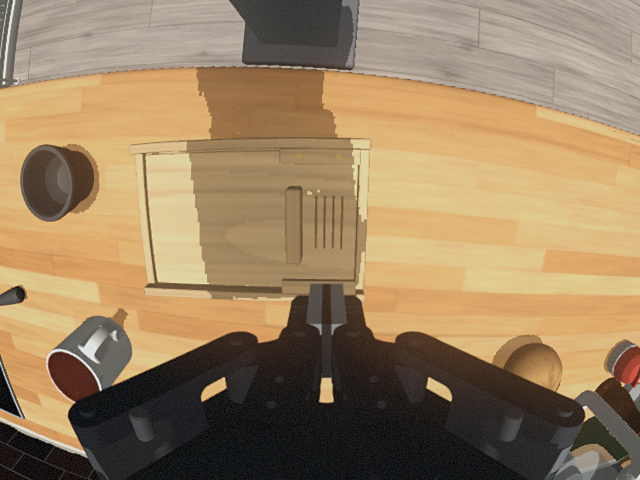

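Wrist view: bar top centred at (294,225), four ribs at (315–342, 222), box corners ≈ (131,146), (370,141), (145,290), (365,293); mortar at (57,182). Take a second wrist view 60 mm to the right and triangulate with tracked points.

Converted, -0.03 m is -0.6.

>>> {"api": "shift_gripper", "payload": {"steps": [[0,-0.6,0,0,0],[0,-0.6,0,0,0],[0,0,0,0,0]]}}

```text
clock: 2.25
eef_pos: [0.4639, 0.0548, 0.2313]
eef_rot: [-0.115, 3.139, -0.0]
contact_force: [0.2, 0.5, -0.7]
gripper_width: -0.003
finger_force: 0.0
```

```bash
cat > meas.py <<'E'
from h import *
a=np.load("w1.npy",allow_pickle=True).item(); b=snap("wrist","w2.png")
pts=dict(barT=(294,188,.1),barB=(294,263,.1),rib1=(316,197,.08),rib4=(342,197,.08),rib1b=(316,247,.08),rib4b=(342,247,.08),
 c_nR=(370,141,.089),c_nL=(131,146,.089),c_fL=(146,292,.089),lipN=(146,153,.079),lipF=(155,284,.079),mortR=(91,170,.06),mortL=(27,165,.06))
g=lambda s:cv2.cvtColor(s["image"],cv2.COLOR_RGB2GRAY)
p0=np.float32([v[:2] for v in pts.values()]); p1=np.float32([proj(b,plane(a,*v)) for v in pts.values()])
q,ok,_=cv2.calcOpticalFlowPyrLK(g(a),g(b),p0[:,None],p1[:,None].copy(),winSize=(15,15),maxLevel=1,flags=cv2.OPTFLOW_USE_INITIAL_FLOW)
for k,u,v,w,o in zip(pts,p0,q[:,0],p1,ok):
    p,r=tri(ray(a,*u),ray(b,*v)); print(k,o,p.round(4),"res",round(r,4),"plane",plane(a,*u,pts[k][2])[:2].round(4),"shift",(v-w).round(1))
E
python3 meas.py
```

```text
barT [1] [0.4429 0.0862 0.0304] res 0.0014 plane [0.431  0.0914] shift [-16.7   2.9]
barB [1] [0.5075 0.0902 0.0395] res 0.0046 plane [0.49   0.0949] shift [-15.2  -9.3]
rib1 [1] [0.4142 0.0876 0.314 ] res 0.0274 plane [0.4399 0.108 ] shift [ -5.1 138.9]
rib4 [1] [0.415  0.094  0.3126] res 0.0263 plane [0.4382 0.1287] shift [  8.3 141.7]
rib1b [0] [0.3897 0.0826 0.3551] res 0.0296 plane [0.4818 0.1111] shift [  -1.  -273.1]
rib4b [0] [0.388  0.0859 0.3502] res 0.0285 plane [0.48   0.1326] shift [  26.4 -267. ]
c_nR [1] [0.3913 0.1458 0.0881] res 0.0002 plane [0.3914 0.1457] shift [-0.2 -0.4]
c_nL [1] [ 0.4007 -0.051   0.0891] res 0.0038 plane [ 0.4044 -0.0501] shift [-1.7 -9.4]
c_fL [1] [ 0.5365 -0.0417  0.0889] res 0.001 plane [ 0.5354 -0.0414] shift [-0.2  2.2]
lipN [1] [ 0.4113 -0.0432  0.0735] res 0.0001 plane [ 0.411  -0.0404] shift [-1.3 -0.2]
lipF [1] [ 0.5314 -0.0366  0.0781] res 0.0 plane [ 0.5309 -0.0361] shift [-0.2 -0. ]
mortR [1] [ 0.4361 -0.1533  0.0056] res 0.0002 plane [ 0.4291 -0.1141] shift [-8.3  0.9]
mortL [1] [ 0.4262 -0.2213  0.0471] res 0.001 plane [ 0.4238 -0.2081] shift [-1.7  2.1]
```

```bash
python3 - <<'E'
import cv2
a=cv2.imread("pics/w1.png")[125:310,120:380];b=cv2.imread("pics/w2.png")[125:310,180:440]
import numpy as np
f=lambda i:cv2.resize(i,None,fx=3,fy=3,interpolation=cv2.INTER_CUBIC)[:300*2]
m=np.vstack([f(a)[:,:],f(b)])
cv2.imwrite("pics/w12.png",cv2.resize(m,(560,799))[:] if 0 else cv2.resize(b,None,fx=3,fy=3,interpolation=cv2.INTER_CUBIC))
E
```

```text
(no output)
```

View pics/w12.png

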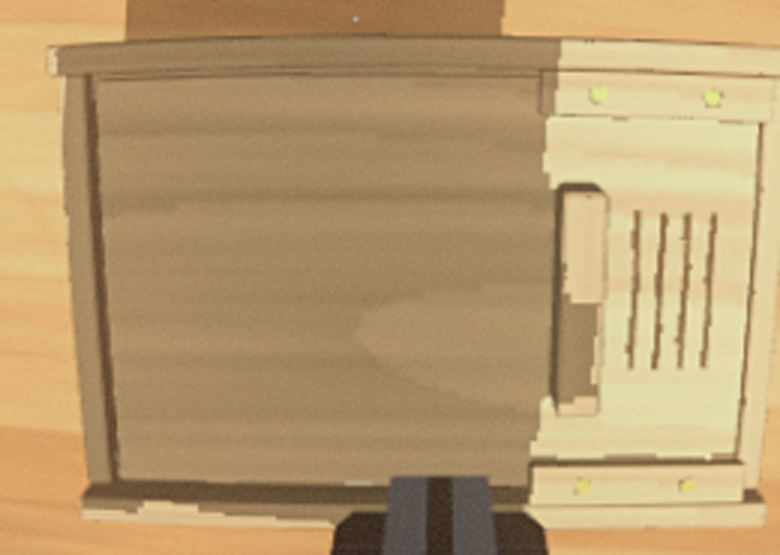

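```bash
cat > m2.py <<'E'
from h import *
a=np.load("w1.npy",allow_pickle=True).item(); b=snap("wrist")
o=lambda u,v:(u/3+180-.33,v/3+125-.33)
P=dict(bar=((294,226),o(581,303),.1),ribs=((329,222),o(671,290),.08),nL=((131,145),o(48,47),.089),fL=((145,293),o(81,521),.089),fR=((365,296.5),o(766,524),.089),nR=((370,140),o(806,45),.089),
 lipN=((146,153),o(94,77),.079),lipF=((155,284),o(119,482),.079))
for k,(u,v,z) in P.items():
    p,r=tri(ray(a,*u),ray(b,*v));print(k,p.round(4),round(r,4),plane(a,*u,z)[:2].round(4),plane(b,*v,z)[:2].round(4))
    P[k]=(plane(a,*u,z)+plane(b,*v,z))/2
M=np.array([P["nL"],P["fL"],P["fR"],P["lipN"],P["lipF"]])[:,:2];L=np.array([[.1,-.068],[.1,.068],[-.1,.068],[.092,-.06],[.092,.06]])
mc,lc=M.mean(0),L.mean(0);U,S,V=np.linalg.svd((L-lc).T@(M-mc));A=(U@V).T;c=mc-A@lc
print("centre",c,"yaw",np.arctan2(A[1,0],A[0,0]),"resid mm",((L@A.T+c-M)*1e3).round(1).tolist())
for n,q in dict(bar=(-.04,0),thumb=(-.068,0)).items(): print(n,c+A@q)
E
python3 m2.py
```

```text
bar [0.4605 0.0931 0.0984] 0.0001 [0.4601 0.0932] [0.46   0.0928]
ribs [0.4589 0.12   0.0822] 0.0002 [0.4597 0.1201] [0.4592 0.1205]
nL [ 0.4035 -0.0518  0.086 ] 0.0002 [ 0.4036 -0.0501] [ 0.4032 -0.0508]
fL [ 0.5366 -0.0419  0.0905] 0.0007 [ 0.5366 -0.0426] [ 0.5382 -0.0425]
fR [0.5206 0.1553 0.0916] 0.0021 [0.5194 0.1556] [0.5241 0.1566]
nR [0.3896 0.1443 0.0994] 0.001 [0.3907 0.1456] [0.3884 0.1476]
lipN [ 0.4113 -0.0411  0.0775] 0.0003 [ 0.411  -0.0404] [ 0.4115 -0.0407]
lipF [ 0.5238 -0.0294  0.0922] 0.0007 [ 0.5309 -0.0361] [ 0.529  -0.0332]
centre [0.46308433 0.05325445] yaw -1.4986498754853805 resid mm [[-0.9, -0.9], [0.7, 1.0], [1.9, 1.8], [-1.4, -2.3], [-0.4, 0.5]]
bar [0.46020097 0.09315039]
thumb [0.45818263 0.12107755]
```

Bar top triangulates to (0.460, 0.093, 0.098) (expected z 0.100), box fit residual ≈ 2 mm, tool is already aligned. Move over the thumb end and descend.

>>> {"api": "shift_gripper", "payload": {"steps": [[0,0.64,0,0,0],[0.02,0.64,0,0,0],[0,0,0.9,0,0],[0,0,0.9,0,0],[0,0,0.9,0,0]], "grip_force": 40}}

```text
clock: 2.85
eef_pos: [0.4575, 0.1219, 0.0953]
eef_rot: [-0.123, 3.137, 0.001]
contact_force: [2.3, 0.0, 0.1]
gripper_width: -0.003
finger_force: 0.0
```

>>> {"api": "shift_gripper", "payload": {"steps": [[0,0,0.08,0,0],[0,0,0.08,0,0],[0,0,0.06,0,0],[0,0,0,0,0]]}}

```text
clock: 3.25
eef_pos: [0.4584, 0.1208, 0.0867]
eef_rot: [-0.124, 3.137, 0.0]
contact_force: [-0.6, 0.3, -0.0]
gripper_width: 0.001
finger_force: 0.0
```

>>> {"api": "shift_gripper", "payload": {"steps": [[0,0,0.06,0,0],[0,0,0,0,0]]}}

```text
clock: 3.45
eef_pos: [0.4579, 0.1206, 0.0829]
eef_rot: [-0.124, 3.138, 0.0]
contact_force: [-0.4, 0.4, 0.6]
gripper_width: -0.001
finger_force: 0.0
```

Converted, 0.002 m is 0.04.

>>> {"api": "shift_gripper", "payload": {"steps": [[0,0,0.04,0,0],[0,0,0,0,0]]}}

```text
clock: 3.65
eef_pos: [0.4577, 0.1206, 0.0803]
eef_rot: [-0.124, 3.139, 0.0]
contact_force: [0.5, 0.2, 0.4]
gripper_width: -0.002
finger_force: 0.0
```

>>> {"api": "shift_gripper", "payload": {"steps": [[0,0,0.04,0,0],[0,0,0,0,0]]}}

```text
clock: 3.85
eef_pos: [0.4577, 0.1206, 0.0782]
eef_rot: [-0.124, 3.139, 0.0]
contact_force: [-0.6, 1.1, 1.4]
gripper_width: 0.002
finger_force: 0.6
```

>>> {"api": "shift_gripper", "payload": {"steps": [[0,0,0.04,0,0],[0,0,0,0,0]]}}

```text
clock: 4.05
eef_pos: [0.4578, 0.1206, 0.0763]
eef_rot: [-0.124, 3.139, 0.0]
contact_force: [0.4, 1.0, 5.0]
gripper_width: 0.0
finger_force: 2.4
```

Converted, -0.004 m is -0.08, -0.003 m is -0.06.

>>> {"api": "shift_gripper", "payload": {"steps": [[0,-0.08,0,0,0],[0,-0.08,0,0,0],[0,-0.06,0,0,0],[0,0,0,0,0]]}}

```text
clock: 4.45
eef_pos: [0.459, 0.1097, 0.0768]
eef_rot: [-0.124, 3.138, 0.001]
contact_force: [-1.1, 2.0, 9.2]
gripper_width: 0.004
finger_force: 4.6
```

>>> {"api": "shift_gripper", "payload": {"steps": [[0,-0.08,-0.006,0,0],[0,-0.08,-0.008,0,0],[0,0,0,0,0]]}}

```text
clock: 4.75
eef_pos: [0.4596, 0.1016, 0.0774]
eef_rot: [-0.124, 3.138, 0.0]
contact_force: [-0.3, 0.4, 7.0]
gripper_width: 0.001
finger_force: 3.9
```

```bash
python3 - <<'E'
from h import *
b=snap("side")
cv2.imwrite("pics/cs.png",cv2.resize(b["image"][222:300,262:357],None,fx=6,fy=6,interpolation=cv2.INTER_CUBIC)[:,:,::-1])
E
```

```text
(no output)
```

View pics/cs.png

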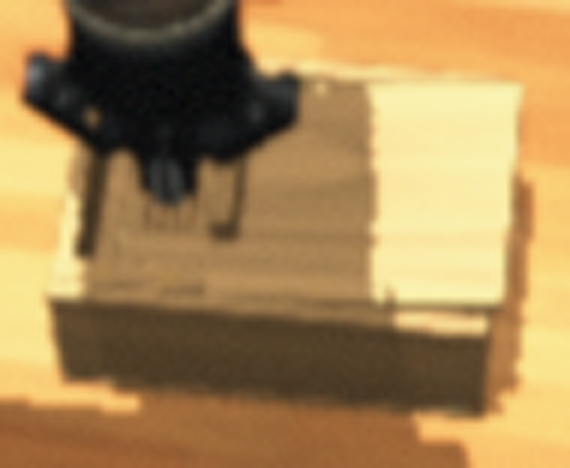

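The side view shows the lid's +x end now out over the lip (right edge at crop (510,190)), the lid tilted and carried along. I ease the press and push on.

Converted, -0.005 m is -0.1, -0.004 m is -0.08.

>>> {"api": "shift_gripper", "payload": {"steps": [[0,0,-0.02,0,0],[0,0,-0.02,0,0],[0,-0.08,-0.02,0,0],[0,-0.1,-0.01,0,0],[0,-0.1,-0.01,0,0]]}}

```text
clock: 5.3
eef_pos: [0.4601, 0.0873, 0.0809]
eef_rot: [0.124, -3.139, -0.0]
contact_force: [-0.6, 1.2, -0.7]
gripper_width: -0.003
finger_force: 0.3
```

>>> {"api": "shift_gripper", "payload": {"steps": [[0,-0.12,-0.01,0,0],[0,-0.12,-0.01,0,0],[0,-0.12,-0.01,0,0],[0,-0.12,0,0,0],[0,0,0,0,0]]}}

```text
clock: 5.8
eef_pos: [0.4623, 0.063, 0.0825]
eef_rot: [-0.123, 3.139, 0.0]
contact_force: [0.2, -0.3, -0.2]
gripper_width: -0.001
finger_force: 0.0
```

```bash
python3 - <<'E'
from h import *
b=snap("side");np.save("s3.npy",b,allow_pickle=True)
cv2.imwrite("pics/cs2.png",cv2.resize(b["image"][222:300,262:377],None,fx=6,fy=6,interpolation=cv2.INTER_CUBIC)[:,:,::-1])
E
```

>>> {"api": "shift_gripper", "payload": {"steps": [[0,-0.12,0,0,0],[0,-0.12,0,0,0],[0,-0.12,0,0,0],[0,0,0,0,0]]}}

```text
clock: 6.25
eef_pos: [0.4637, 0.0451, 0.0825]
eef_rot: [-0.123, 3.139, -0.0]
contact_force: [0.2, 0.3, 0.5]
gripper_width: 0.003
finger_force: 0.0
```

```bash
python3 - <<'E'
from h import *
b=snap("side");np.save("s3.npy",b,allow_pickle=True)
s=cv2.resize(b["image"][222:300,262:377],None,fx=5,fy=5,interpolation=cv2.INTER_CUBIC)
c=snap("scene");np.save("c3.npy",c,allow_pickle=True)
w=cv2.resize(c["image"][220:320,230:345],None,fx=5,fy=5,interpolation=cv2.INTER_CUBIC)
s=np.vstack([s,np.zeros((110,575,3),np.uint8)])
cv2.imwrite("pics/cs2.png",cv2.resize(np.hstack([s,w]),None,fx=.69,fy=.69)[:,:,::-1])
E
```

```text
(no output)
```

View pics/cs2.png

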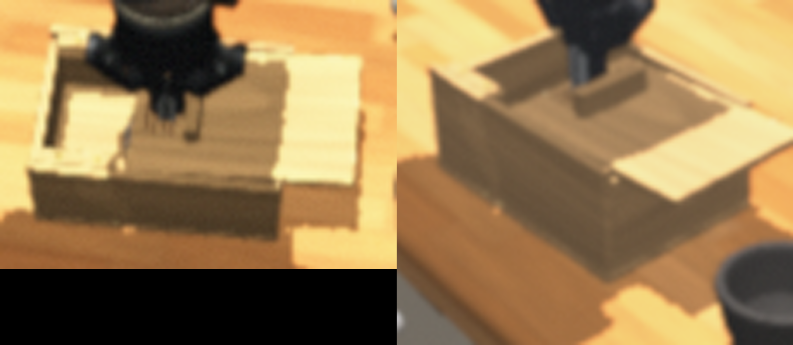

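```bash
python3 - <<'E'
from h import *
b=np.load("s3.npy",allow_pickle=True).item();c=np.load("c3.npy",allow_pickle=True).item()
f=lambda x,y:(x/3.45+262,y/3.45+222); g=lambda x,y:((x-397)/3.45+230,y/3.45+220)
C=np.array([.463,.0533]);y=-1.499;ex=np.array([np.cos(y),np.sin(y)]);ey=np.array([-ex[1],ex[0]])
T=lambda p:((p[:2]-C)@ex,(p[:2]-C)@ey)
for n,q in dict(end_far=f(361,55),end_near=f(357,180),bar=f(200,112)).items():
    p=plane(b,*q,.088 if n!="bar" else .102);print("side",n,p.round(4),np.round(T(p),4))
for n,q in dict(end_near=g(676,199),bar=g(612,80)).items():
    p=plane(c,*q,.088 if n!="bar" else .102);print("scene",n,p.round(4),np.round(T(p),4))
E
```

```text
side end_far [ 0.5387 -0.1013  0.088 ] [0.1596 0.0645]
side end_near [ 0.4244 -0.113   0.088 ] [ 0.1631 -0.0504]
side bar [0.4564 0.0169 0.102 ] [ 0.0358 -0.0091]
scene end_near [ 0.4229 -0.1088  0.088 ] [ 0.1588 -0.0517]
scene bar [0.4679 0.0194 0.102 ] [0.0342 0.0025]
```

Lid end at box x ≈ 160 mm → slid 70 mm (within 62–80), its bar at box x ≈ 30 mm. Now grip the bar.

Converted, -0.0125 m is -0.25, -0.04 m is -0.8.

>>> {"api": "shift_gripper", "payload": {"steps": [[0,0.06,-0.2,0,0],[0,0,-0.8,0,0],[0,-0.25,0,0,0.6],[0,-0.25,0,0,0.6],[0,0,0,0,0.6]], "grip_force": 60}}

```text
clock: 6.85
eef_pos: [0.4652, 0.0228, 0.1323]
eef_rot: [0.123, -3.139, 0.0]
contact_force: [-0.6, 0.5, 0.4]
gripper_width: 0.509
finger_force: 0.0
```

```bash
python3 - <<'E'
from h import *
b=snap("side");w=snap("wrist","w4.png")
print("onion",plane(b,209,197,.06)); print("edge",[plane(b,u,v,0).round(3).tolist() for u,v in((200,298),(420,322))])
print(tool([.463+.030*.072-.0,.0533-.030*.9974,.087]),arm.get_state()["eef_pos"])
for z in(.08,.10):print(proj(w,[.4652,.0234,z]))
E
```

```text
onion [0.62051708 0.38260064 0.06      ]
edge [[0.32, 0.335, 0.0], [0.35, -0.278, 0.0]]
[-0.00025133 -0.00027102  0.04488218] [0.46494947 0.02361712 0.13188257]
(np.float64(324.5106319257923), np.float64(262.5916893359478))
(np.float64(324.3833196969651), np.float64(275.91888374079497))
```

View pics/w4.png

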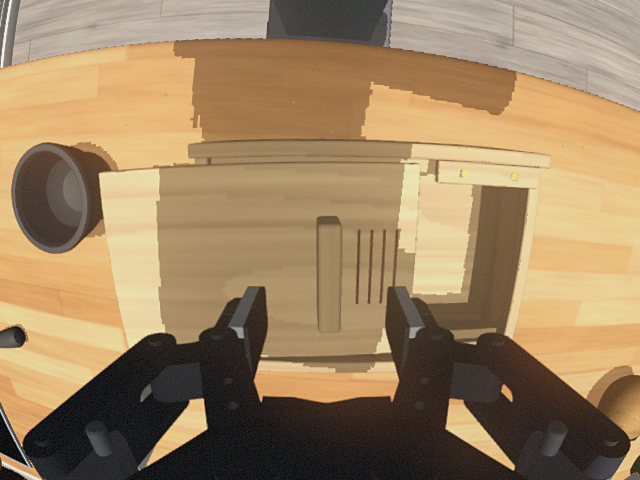

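Wrist view: bar at columns 317–341 lies between the open fingers (262 and 390), about 3 mm left of the pads' middle; lid clear of the strips. Descend and grip.

Converted, 0.002 m is 0.04, 0.02 m is 0.4.

>>> {"api": "shift_gripper", "payload": {"steps": [[0,0.04,0.4,0,0.6],[0,0,0.3,0,0.6],[0,0,0.2,0,0.6],[0,0,0,0,0.6]], "grip_force": 60}}

```text
clock: 7.35
eef_pos: [0.4645, 0.0261, 0.0861]
eef_rot: [0.124, -3.136, -0.001]
contact_force: [-0.4, -0.5, 0.5]
gripper_width: 0.599
finger_force: 0.0
```

>>> {"api": "shift_gripper", "payload": {"steps": [[0,0,0,0,0],[0,0,0,0,0],[0,0,0,0,0],[0,0,0,0,0],[0,0,0,0,0]], "grip_force": 60}}

```text
clock: 7.85
eef_pos: [0.4654, 0.0259, 0.0883]
eef_rot: [-0.125, 3.138, -0.0]
contact_force: [-1.7, -0.1, 6.3]
gripper_width: 0.124
finger_force: 58.9
```

>>> {"api": "shift_gripper", "payload": {"steps": [[0,0,-0.1,0,0],[0,0,-0.2,0,0],[0,0,-0.4,0,0],[0,0,-0.5,0,0],[0,0,-0.6,0,0]], "grip_force": 60}}

```text
clock: 8.35
eef_pos: [0.4647, 0.0259, 0.1787]
eef_rot: [0.124, -3.138, -0.0]
contact_force: [0.5, -0.0, -1.0]
gripper_width: 0.123
finger_force: 58.5
```

>>> {"api": "shift_gripper", "payload": {"steps": [[0,0,-0.2,0,0],[0,0,0,0,0]]}}

```text
clock: 8.55
eef_pos: [0.4655, 0.0259, 0.1889]
eef_rot: [-0.124, 3.136, -0.0]
contact_force: [0.1, -0.0, -1.4]
gripper_width: 0.117
finger_force: 58.6
```

```bash
python3 - <<'E'
from h import *
b=snap("side","s5.png")["image"]; c=snap("scene","c5.png")["image"]
print(arm.get_state()["wrist_torque"])
np.save("c5.npy",c)
cv2.imwrite("pics/cc5.png",c[170:340,200:400,::-1])
E
```

```text
[ 0.02655861 -0.02996737 -0.01740346]
```

Converted, 0.025 m is 0.5, -0.003 m is -0.06.

>>> {"api": "shift_gripper", "payload": {"steps": [[-0.06,0.5,0,0,0],[-0.06,0.7,0,0,0],[-0.06,0.8,0,0,0],[-0.06,0.9,0,0,0],[-0.06,0.9,0,0,0]], "grip_force": 60}}

```text
clock: 9.15
eef_pos: [0.4644, 0.2179, 0.186]
eef_rot: [0.123, -3.137, 0.001]
contact_force: [0.1, -0.3, -1.6]
gripper_width: 0.125
finger_force: 58.6
```

>>> {"api": "shift_gripper", "payload": {"steps": [[-0.06,0.9,0,0,0],[-0.06,0.8,0,0,0],[-0.06,0.5,0,0,0],[0,0.24,0,0,0],[0,0,0,0,0]]}}

```text
clock: 9.65
eef_pos: [0.4638, 0.3394, 0.186]
eef_rot: [0.127, -3.137, 0.001]
contact_force: [0.2, -0.3, -1.2]
gripper_width: 0.124
finger_force: 58.7
```

>>> {"api": "shift_gripper", "payload": {"steps": [[0,0,0.6,0,0],[0,0,0.7,0,0],[0,0,0.7,0,0],[0,0,0.6,0,0],[0,0,0.3,0,0]]}}

```text
clock: 10.15
eef_pos: [0.4635, 0.3365, 0.0397]
eef_rot: [0.122, -3.136, 0.003]
contact_force: [-0.4, -0.2, -1.4]
gripper_width: 0.122
finger_force: 58.6
```

>>> {"api": "shift_gripper", "payload": {"steps": [[0,0,0.2,0,0],[0,0,0.1,0,0],[0,0,0,0,0]]}}

```text
clock: 10.45
eef_pos: [0.4645, 0.3382, 0.0274]
eef_rot: [0.123, -3.139, 0.0]
contact_force: [0.3, -0.0, -1.3]
gripper_width: 0.122
finger_force: 58.6
```

Converted, 0.004 m is 0.08, 0.002 m is 0.04.

>>> {"api": "shift_gripper", "payload": {"steps": [[0,0,0.08,0,0],[0,0,0.08,0,0],[0,0,0.04,0,0],[0,0,0,0,0]]}}

```text
clock: 10.85
eef_pos: [0.4643, 0.3388, 0.0174]
eef_rot: [0.125, -3.139, -0.0]
contact_force: [-0.2, -0.3, -1.6]
gripper_width: 0.125
finger_force: 58.7
```

>>> {"api": "shift_gripper", "payload": {"steps": [[0,0,0.04,0,0],[0,0,0,0,0]]}}

```text
clock: 11.05
eef_pos: [0.4644, 0.3388, 0.0154]
eef_rot: [0.125, -3.139, -0.0]
contact_force: [-0.6, -0.3, -1.8]
gripper_width: 0.124
finger_force: 58.7
```

>>> {"api": "shift_gripper", "payload": {"steps": [[0,0,0.04,0,0],[0,0,0,0,0]]}}

```text
clock: 11.25
eef_pos: [0.4646, 0.3388, 0.0136]
eef_rot: [-0.124, 3.139, 0.0]
contact_force: [0.1, -1.3, 3.5]
gripper_width: 0.122
finger_force: 59.7
```

```bash
python3 - <<'E'
from h import *
s=snap("side")["image"][180:300,180:330];c=snap("scene")["image"][150:300,130:330]
s=cv2.resize(s,None,fx=3,fy=3,interpolation=cv2.INTER_CUBIC)[:,:400];c=cv2.resize(c,None,fx=2.4,fy=2.4,interpolation=cv2.INTER_CUBIC)[:360,80:]
cv2.imwrite("pics/l6.png",np.hstack([s,c])[:,:800,::-1])
E
```

```text
(no output)
```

Converted, 0.001 m is 0.02.

>>> {"api": "shift_gripper", "payload": {"steps": [[0,0,0.02,0,0],[0,0,0,0,0]]}}

```text
clock: 11.55
eef_pos: [0.4646, 0.3387, 0.013]
eef_rot: [-0.124, 3.139, 0.0]
contact_force: [-0.2, -4.4, 7.1]
gripper_width: 0.12
finger_force: 60.6
```

```bash
python3 - <<'E'
from h import *
print(arm.get_state()["wrist_torque"])
E
```

```text
[-0.34190593  0.02877952 -0.03000615]
```

>>> {"api": "shift_gripper", "payload": {"steps": [[0,0,0,0,0],[0,0,0,0,0]], "grip_force": 20}}

```text
clock: 11.75
eef_pos: [0.4646, 0.3387, 0.013]
eef_rot: [-0.124, 3.139, 0.0]
contact_force: [0.4, -3.5, 7.8]
gripper_width: 0.119
finger_force: 60.6
```

>>> {"api": "shift_gripper", "payload": {"steps": [[0,0,0,0,0.2],[0,0,0,0,0.3],[0,0,0,0,0.5],[0,0,0,0,0.5]], "grip_force": 20}}

```text
clock: 12.15
eef_pos: [0.4644, 0.3388, 0.0124]
eef_rot: [0.125, -3.139, -0.0]
contact_force: [0.5, -0.2, 0.9]
gripper_width: 0.501
finger_force: 0.0
```

>>> {"api": "shift_gripper", "payload": {"steps": [[0,0,-0.2,0,0.5],[0,0,-0.6,0,0.5],[0,0,-1,0,0.5],[0,0,-1,0,0.5],[0,0,-0.6,0,0.5]]}}

```text
clock: 12.65
eef_pos: [0.4648, 0.3391, 0.1869]
eef_rot: [-0.124, 3.135, 0.003]
contact_force: [-0.1, -0.6, 0.0]
gripper_width: 0.501
finger_force: 0.0
```

Units first: shifts go in shares of 50 mm and turns go in units of 0.1 rad. So -0.041 m is -0.82, -0.01 m is -0.2.

>>> {"api": "shift_gripper", "payload": {"steps": [[0.07,-0.82,-0.2,0,1],[0.07,-0.82,-0.2,0,1],[0.07,-0.82,-0.2,0,1],[0.07,-0.82,-0.2,0,1],[0.07,-0.82,0,0,1]]}}

```text
clock: 13.15
eef_pos: [0.4632, 0.1317, 0.2244]
eef_rot: [-0.125, 3.136, 0.001]
contact_force: [1.1, -0.4, -0.1]
gripper_width: 1.002
finger_force: 0.0
```

>>> {"api": "shift_gripper", "payload": {"steps": [[0,0,0,0,1],[0,0,0,0,1]]}}

```text
clock: 13.35
eef_pos: [0.4632, 0.1325, 0.2232]
eef_rot: [-0.121, 3.138, 0.001]
contact_force: [0.7, 0.0, 0.1]
gripper_width: 0.998
finger_force: 0.0
```

```bash
python3 - <<'E'
from h import *
s=snap("wrist","g1.png");np.save("g1.npy",s,allow_pickle=True);print(arm.get_state()["eef_pos"])
E
```

```text
[0.46322414 0.13324618 0.22299155]
```

>>> {"api": "shift_gripper", "payload": {"steps": [[0.07,-0.82,0,0,1],[0.07,-0.82,0,0,1],[0,0,0,0,1],[0,0,0,0,1]]}}

```text
clock: 13.8
eef_pos: [0.4628, 0.0513, 0.2225]
eef_rot: [-0.124, 3.139, 0.0]
contact_force: [-0.2, 0.4, -0.2]
gripper_width: 1.001
finger_force: 0.0
```

```bash
python3 - <<'E'
from h import *
s=snap("wrist","g2.png");np.save("g2.npy",s,allow_pickle=True)
for n in "12":
    s=np.load(f"g{n}.npy",allow_pickle=True).item()
    u,v=proj(s,[.463,.053,.05]);print(u,v)
    u,v=int(u),int(v); im=s["image"][v-40:v+40:8,u-48:u+48:8]
    hsv=cv2.cvtColor(s["image"],cv2.COLOR_RGB2HSV)[v-48:v+48:8,u-64:u+64:8]
    print(hsv[:,:,1]);print(hsv[:,:,2])
E
```

```text
235.13932706534263 208.35025452095692
[[ 79  83  83  79  78 104 103 104 110 101 102 110 102 111 104 106]
 [ 87  85  83  79  84 105 105 114 103 108 108 109 106 107 113 102]
 [ 90  95  89  89  88 108 107 102 101 104 102 108 103 101 110 109]
 [ 86  88  84  83  85 100 107  63  75  53  60  47 102 106 109 104]
 [ 86  85  82  87  86 101 113  50  37  46  41  47  93 104 113 105]
 [ 84  83  83  81  82 105  61  52  47  43  36  46  46 107 105 103]
 [ 91  88  88  93  92  93  51  56  59  53  39  42  48 106 103 106]
 [ 87  83  82  81  83  90  56  47  63  68  47  39  51 109 106 103]
 [ 86  88  88  89  84  86  99  51  49  54  
[... 1977 characters left out ...]
 159 154 216 216 217 217 217]
 [152 150 148 149 150 153 155 152 159 158 158 219 216 218 217 216]
 [155 153 154 155 152 155 131 103 118 127 108 211 216 217 212 215]
 [154 153 155 150 152 149 125 132 137 141 141 119 220 217 216 215]
 [155 154 154 154 157 104 125 137 143 141 148 148 170 215 219 219]
 [145 145 147 147 150 119 141 136 119 118 148 151 115 157 220 216]
 [156 157 156 155 152 152 138 145 130 129 145 151 136 158 218 218]
 [151 148 151 151 152 153 121 146 141 137 150 139 155 159 217 217]
 [158 156 155 158 157 151 149 134 132 145 140 156 215 216 218 216]
 [148 146 150 150 151 154 157 156 159 154 163 217 217 217 219 216]
 [161 158 161 160 160 157 159 159 161 158 155 217 216 216 217 216]]
```

```bash
python3 - <<'E'
from h import *
rs=[];ce=[]
for n in "12":
    s=np.load(f"g{n}.npy",allow_pickle=True).item()
    u0,v0=proj(s,[.463,.053,.035])
    h=cv2.GaussianBlur(cv2.cvtColor(s["image"],cv2.COLOR_RGB2HSV),(3,3),0)
    m=((h[:,:,1]<72)).astype(np.uint8); q=np.zeros_like(m); cv2.circle(q,(int(u0),int(v0)),55,1,-1); m&=q
    m=cv2.morphologyEx(cv2.morphologyEx(m,cv2.MORPH_OPEN,np.ones((5,5))),cv2.MORPH_CLOSE,np.ones((9,9)))
    k=max(cv2.findContours(m,0,2)[0],key=cv2.contourArea)
    M=cv2.moments(k);c=(M["m10"]/M["m00"],M["m01"]/M["m00"]);(e,r)=cv2.minEnclosingCircle(k)
    print(c,e,r,cv2.boundingRect(k),plane(s,*c,.033)[:2],plane(s,*e,.033)[:2])
    o,d=ray(s,*c);dist=(o[2]-.033)/-d[2];print("diam",2*np.sqrt(M["m00"]/np.pi)/s["fx"]*dist)
    rs.append(ray(s,*c));np.save(f"gc{n}.npy",c)
p,r=tri(*rs);print("tri",p,r); print("tool",tool([*p[:2],.012]),arm.get_state()["eef_pos"])
C=np.array([.463,.0533]);y=-1.499;ex=np.array([np.cos(y),np.sin(y)]);print("box",(p[:2]-C)@ex,(p[:2]-C)@[-ex[1],ex[0]])
E
```

```text
(245.10312478909358, 208.7809948032665) (246.4213104248047, 207.58233642578125) 31.121049880981445 (216, 179, 59, 60) [0.46652491 0.05854425] [0.46530714 0.05976862]
diam 0.05245948227063562
(331.9290806990977, 216.36336677392893) (338.5, 220.0) 39.95319747924805 (301, 186, 67, 63) [0.46706554 0.05808292] [0.46999459 0.06438137]
diam 0.05312866908056862
tri [0.46719947 0.0581474  0.03116845] 0.00026651949986482857
tool [-0.00488999  0.00591356  0.2105148 ] [0.46279472 0.05179244 0.22251265]
box -0.004533666451941423 0.004536378332855829
```

Garlic bulb triangulates to (0.467, 0.058), mid-height 0.031 (expected ≈ 0.033), within 5 mm of the box's middle; apparent width ~53–60 mm. Descend in steps and grip.

Converted, 0.006 m is 0.12, -0.0027 m is -0.054.

>>> {"api": "shift_gripper", "payload": {"steps": [[-0.054,0.12,0,0,1],[0,0,0.8,0,1],[0,0,0.9,0,1],[0,0,0.9,0,1],[0,0,0,0,1]], "grip_force": 30}}

```text
clock: 14.35
eef_pos: [0.4628, 0.0584, 0.0885]
eef_rot: [0.127, -3.13, -0.001]
contact_force: [1.0, -0.1, 0.2]
gripper_width: 0.999
finger_force: 0.0
```

>>> {"api": "shift_gripper", "payload": {"steps": [[0,0,0.4,0,1],[0,0,0.4,0,1],[0,0,0.3,0,1],[0,0,0,0,1]]}}

```text
clock: 14.75
eef_pos: [0.4653, 0.0578, 0.0379]
eef_rot: [0.126, -3.138, -0.0]
contact_force: [-0.1, -0.2, 0.1]
gripper_width: 0.995
finger_force: 0.0
```

>>> {"api": "shift_gripper", "payload": {"steps": [[0,0,0.2,0,1],[0,0,0.16,0,1],[0,0,0.12,0,1],[0,0,0,0,1]]}}

```text
clock: 15.15
eef_pos: [0.4648, 0.057, 0.0131]
eef_rot: [0.124, -3.138, -0.0]
contact_force: [0.4, -0.2, -0.7]
gripper_width: 1.004
finger_force: 0.0
```

>>> {"api": "shift_gripper", "payload": {"steps": [[0,0,0,0,0],[0,0,0,0,0],[0,0,0,0,0],[0,0,0,0,0],[0,0,0,0,0]], "grip_force": 30}}

```text
clock: 15.65
eef_pos: [0.4651, 0.0569, 0.0142]
eef_rot: [-0.125, 3.138, -0.0]
contact_force: [-2.1, -0.3, 8.8]
gripper_width: 0.638
finger_force: 29.8
```

>>> {"api": "shift_gripper", "payload": {"steps": [[0,0,-0.1,0,0],[0,0,-0.1,0,0],[0,0,-0.2,0,0],[0,0,0,0,0]]}}

```text
clock: 16.05
eef_pos: [0.4654, 0.057, 0.0348]
eef_rot: [-0.124, 3.137, -0.0]
contact_force: [-0.4, -0.2, 0.2]
gripper_width: 0.637
finger_force: 31.7
```

Bulb held (opening 54 mm, steady after lift). Lift clear and move towards the mortar, taking wrist pictures from two stops for its position.

>>> {"api": "shift_gripper", "payload": {"steps": [[0,0,-0.6,0,0],[0,0,-0.8,0,0],[0,0,-0.8,0,0],[0,0,-0.3,0,0],[0,0,0,0,0]], "grip_force": 40}}

```text
clock: 16.55
eef_pos: [0.4657, 0.057, 0.1606]
eef_rot: [-0.124, 3.135, -0.0]
contact_force: [0.5, 0.2, -0.9]
gripper_width: 0.635
finger_force: 42.1
```

>>> {"api": "shift_gripper", "payload": {"steps": [[0.02,-0.6,0,0,0],[0.04,-0.8,0,0,0],[0.02,-0.6,0,0,0],[0,0,0,0,0],[0,0,0,0,0]]}}

```text
clock: 17.05
eef_pos: [0.4683, -0.0433, 0.1574]
eef_rot: [0.122, -3.137, -0.001]
contact_force: [-0.0, 0.0, -0.6]
gripper_width: 0.632
finger_force: 42.2
```

```bash
python3 -c "
from h import *
s=snap('wrist','m1.png');np.save('m1.npy',s,allow_pickle=True)"
```

>>> {"api": "shift_gripper", "payload": {"steps": [[0.02,-0.6,0,0,0],[0.02,-0.6,0,0,0],[0,0,0,0,0],[0,0,0,0,0]]}}

```text
clock: 17.5
eef_pos: [0.4713, -0.1023, 0.158]
eef_rot: [0.124, -3.138, -0.001]
contact_force: [-0.1, 0.2, -0.5]
gripper_width: 0.63
finger_force: 42.3
```

```bash
python3 - <<'E'
from h import *
s=snap('wrist','m2.png');np.save('m2.npy',s,allow_pickle=True)
for n in "12":
    s=np.load(f"m{n}.npy",allow_pickle=True).item()
    u,v=map(int,proj(s,[.457,-.18,.06]));print(u,v)
    V=cv2.cvtColor(s["image"],cv2.COLOR_RGB2HSV)[:,:,2]; print(V[max(v-80,0):v+80:10,max(u-80,0):u+100:10])
E
```

```text
136 210
[[232 232 231 232 234 232 232 232 232 232 231 231 231 231 233 232 233 236]
 [233 234 232 232 233 232 127 130 133 133 106 177 213 233 231 232 232 174]
 [233 233 233 232 232 132 105 102  99  95 100 132  92 177 232 231 232 179]
 [234 233 234 232 167 102  99  95 107 104 105 104  98  94 172 229 233 174]
 [232 231 229 232 130  96  95 100 102 125 122 119 126  84 139 230 182 179]
 [232 233 231 233 100  95  93 101 105 123 118 121 116  88  79 233 178 180]
 [232 231 232 233 102  92  91  96 101 126 120 120 116  85  79 233 175 174]
 [232 232 232 232 103  88  92  89  98  98 121 118 100  90 167 233 165 171]
 [231 232 233 232 122  90  90  92 101 
[... 1071 characters left out ...]
 73  73 165 166 174 170]
 [234 232 234 138 102  93  91  94  74  81  82  72  73  78 164 157 169 167]
 [234 235 233 125 100  93  94  95  77  74  68  72  56  79 168 164 170 171]
 [233 234 233 233 127  98  90  79  73  70  66  68  67  65 166 166 171 167]
 [235 234 234 233 237 103  87  80  74  76  71  67  86 166 169 166 170 170]
 [234 235 233 232 232 235 107  87  83  81  89  78 172 173 170 172 167 163]
 [232 234 234 232 235 234 232 171 177 172 172 169 165 164 163 162 162 165]
 [227 230 232 232 232 233 232 174 169 170 167 170 165 161 162 164 165 167]
 [231 233 231 233 233 231 232 231 232 222 167 162 162 165 163 112 114 108]
 [231 229 231 230 231 231 229 229 232 232 231 220 162 164 124 128 128 122]]
```

```bash
python3 - <<'E'
from h import *
from scipy.optimize import least_squares
K=[]
for n in "12":
    s=np.load(f"m{n}.npy",allow_pickle=True).item();u0,v0=proj(s,[.457,-.18,.06])
    m=(cv2.cvtColor(s["image"],cv2.COLOR_RGB2HSV)[:,:,2]<148).astype(np.uint8);q=np.zeros_like(m);cv2.circle(q,(int(u0),int(v0)),75,1,-1);m&=q
    m=cv2.morphologyEx(cv2.morphologyEx(m,cv2.MORPH_CLOSE,np.ones((5,5))),cv2.MORPH_OPEN,np.ones((9,9)))
    k=max(cv2.findContours(m,0,cv2.CHAIN_APPROX_NONE)[0],key=cv2.contourArea)[:,0].astype(float);print(cv2.boundingRect(k.astype(np.int32)),cv2.minEnclosingCircle(k.astype(np.float32)));K.append((s,k))
for z in(.05,.055,.06,.065,.07):
    for s,k in K:
        P=np.array([plane(s,u,v,z)[:2] for u,v in k[::3]])
        f=least_squares(lambda x:np.hypot(P[:,0]-x[0],P[:,1]-x[1])-x[2],[.457,-.18,.042],loss="soft_l1",f_scale=.001)
        print(z,f.x.round(4),"rms",np.sqrt(np.median(f.fun**2)).round(4),end=" | ")
    print()
st=arm.get_state();print(st["eef_pos"])
E
```

```text
(91, 136, 107, 111) ((142.87130737304688, 189.5222930908203), 56.894264221191406)
(157, 136, 115, 113) ((213.3918914794922, 190.27291870117188), 59.35980987548828)
0.05 [ 0.4445 -0.1843  0.0438] rms 0.0013 | 0.05 [ 0.4459 -0.184   0.0422] rms 0.0007 | 
0.055 [ 0.4436 -0.1815  0.0429] rms 0.0013 | 0.055 [ 0.445  -0.1825  0.0414] rms 0.0007 | 
0.06 [ 0.4427 -0.1788  0.042 ] rms 0.0013 | 0.06 [ 0.4442 -0.1809  0.0405] rms 0.0007 | 
0.065 [ 0.4418 -0.1761  0.0411] rms 0.0013 | 0.065 [ 0.4433 -0.1794  0.0397] rms 0.0007 | 
0.07 [ 0.4409 -0.1733  0.0403] rms 0.0012 | 0.07 [ 0.4424 -0.1779  0.0389] rms 0.0007 | 
[ 0.47131675 -0.10193486  0.15811407]
```

```bash
python3 - <<'E'
from h import *
from scipy.optimize import least_squares
for n,(u0,v0),rad in(("side",(391,276),22),("scene",(342,303),26)):
    s=snap(n);V=cv2.cvtColor(s["image"],cv2.COLOR_RGB2HSV)[:,:,2]
    m=(V<(110)).astype(np.uint8);q=np.zeros_like(m);cv2.circle(q,(u0,v0),rad,1,-1);m&=q
    k=max(cv2.findContours(m,0,cv2.CHAIN_APPROX_NONE)[0],key=cv2.contourArea);x,y,w,h=cv2.boundingRect(k);print(n,(x,y,w,h))
    # upper part of silhouette = far rim edge; left/right extremes = rim sides
    t=[plane(s,u,v,.06)[:2].round(4) for u,v in((x,y+h*.3),(x+w,y+h*.3))]
    k=k[:,0].astype(float);kk=k[k[:,1]<y+h*.42]
    P=np.array([plane(s,u+.5,v+.5,.06)[:2] for u,v in kk])
    f=least_squares(lambda a:np.hypot(P[:,0]-a[0],P[:,1]-a[1])-.042,[.45,-.18]);print(f.x.round(4),"rms",np.sqrt((f.fun**2).mean()).round(4))
    print(V[y-3:y+h+3:3,x-3:x+w+3:3])
m=cv2.imread("pics/m1.png");cv2.imwrite("pics/mm.png",m)
E
```

```text
side (376, 264, 30, 32)
[ 0.4394 -0.1835] rms 0.0019
[[164 166 163 167 165 167 188 243 249 250 250 250]
 [169 170 171 162 118  78  67  92 143 190 247 251]
 [173 174 157  57  30  25  28  29  32 108 245 251]
 [175 172  59  27  27  27  27  26  22  44 155 251]
 [175 129  33  27  28  31  32  30  28  37  63 241]
 [177  99  30  32  37  38  34  35  47  36  40 189]
 [173 114  32  34  42  48  48  43  64  44  43 173]
 [180 154  43  35  46  49  48  80  66  53  73 236]
 [175 166  46  41  43  46  51  91  67  71  87 246]
 [173 170 108  21  37  81  88  94  86  66 154 245]
 [176 177 170  50  15  27  36  28  33 155 168 249]
 [181 184 182 176  92  46  41  76 160 177 239 251]
 [175 177 179 179 184 184 177 182 208 244 251 251]]
scene (322, 290, 39, 40)
[ 0.4405 -0.1897] rms 0.0018
[[157 218 245 246 246 245 238 235 199 195 182 168 215 244 244]
 [214 194 233 219 172 131 103  95  96 115 142 160 168 242 244]
 [176 180 167 105  59  51  53  51  51  50  51  62 118 223 243]
 [178 166  81  52  49  49  49  49  49  46  46  45  48 103 242]
 [174 131  55  48  49  50  51  50  49  49  46  43  42  76 179]
 [185 103  53  48  49  50  50  50  49  48  46  44  41  66 116]
 [186 137  71  52  50  51  55  56  54  52  47  43  43  90 125]
 [189 164  66  94  67  59  58  60  59  55  55  56  87  80 151]
 [182 180  58  53  83  95  86  84  81  85 102  89  61  59 172]
 [177 179  92  40  43  48  55  63  66  58  50  44  42 100 171]
 [180 175 151  43  41  44  44  43  42  43  42  43  47 152 171]
 [183 180 172  59  41  41  42  42  43  43  43  40  96 171 172]
 [181 183 180  74  42  43  42  41  44  43  42  40 116 173 176]
 [171 179 182 148  48  42  42  42  43  42  41  57 160 176 177]
 [167 178 215 182 158  81  50  46  47  52  86 150 169 172 210]
 [245 244 245 245 202 180 173 154 150 163 167 166 169 214 246]]
```

Mortar centre: wrist fit (0.443, −0.180) with radius 41–42 mm, rim height ≈ 55–60 mm; the side view (0.439, −0.183) agrees within 5 mm. Move above it and check with a fresh view.

>>> {"api": "shift_gripper", "payload": {"steps": [[0.24,-0.5,0,0,0],[0.24,-0.52,0,0,0],[0.248,-0.5,0,0,0],[0,0,0.4,0,0],[0,0,0.3,0,0]], "grip_force": 40}}

```text
clock: 18.15
eef_pos: [0.4412, -0.1815, 0.123]
eef_rot: [-0.124, 3.139, -0.0]
contact_force: [0.4, 0.3, -0.7]
gripper_width: 0.634
finger_force: 42.3
```

>>> {"api": "shift_gripper", "payload": {"steps": [[0,0,0.1,0,0],[0,0,0,0,0]]}}

```text
clock: 18.35
eef_pos: [0.4413, -0.1809, 0.1181]
eef_rot: [0.126, -3.138, -0.001]
contact_force: [0.0, -0.9, -0.4]
gripper_width: 0.634
finger_force: 42.3
```

```bash
python3 - <<'E'
from h import *
s=snap("wrist","m3.png");np.save("m3.npy",s,allow_pickle=True);st=arm.get_state();p=st["eef_pos"];print(p)
im=s["image"].copy()
for c,col in(((.443,-.1805),(0,255,0)),):
    for t in np.linspace(0,2*np.pi,40): 
        u,v=proj(s,[c[0]+.042*np.cos(t),c[1]+.042*np.sin(t),.06]);cv2.circle(im,(int(u),int(v)),0,col,-1)
cv2.imwrite("pics/m3o.png",cv2.resize(im[90:390,180:480],None,fx=2,fy=2)[:,:,::-1])
E
```

```text
[ 0.44150523 -0.18111136  0.11862226]
```

View pics/m3o.png

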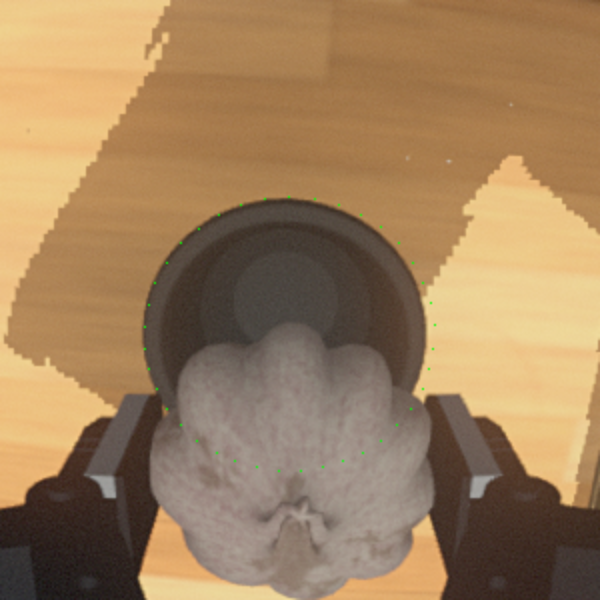

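The mortar's drawn rim circle matches left and far edges, right edge about 1.5 mm over, so shift 1 mm to −y; bulb is above the mouth. Lower to rim height.

>>> {"api": "shift_gripper", "payload": {"steps": [[0,-0.02,0.4,0,0],[0,0,0.4,0,0],[0,0,0.24,0,0],[0,0,0.1,0,0],[0,0,0,0,0]], "grip_force": 40}}

```text
clock: 18.9
eef_pos: [0.4416, -0.1825, 0.0616]
eef_rot: [0.125, -3.139, -0.0]
contact_force: [0.1, 0.2, -0.1]
gripper_width: 0.631
finger_force: 42.3
```

>>> {"api": "shift_gripper", "payload": {"steps": [[0,0,0.06,0,0],[0,0,0,0,0]]}}

```text
clock: 19.1
eef_pos: [0.4416, -0.1827, 0.0589]
eef_rot: [-0.125, 3.138, -0.001]
contact_force: [0.9, 0.1, -1.3]
gripper_width: 0.631
finger_force: 42.3
```

>>> {"api": "shift_gripper", "payload": {"steps": [[0,0,0.04,0,0],[0,0,0,0,0]]}}

```text
clock: 19.3
eef_pos: [0.4415, -0.1827, 0.0566]
eef_rot: [-0.124, 3.139, -0.0]
contact_force: [-0.2, 0.6, 0.1]
gripper_width: 0.632
finger_force: 42.3
```

Converted, 0.0015 m is 0.03.

>>> {"api": "shift_gripper", "payload": {"steps": [[0,0,0.03,0,0],[0,0,0,0,0]], "grip_force": 20}}

```text
clock: 19.5
eef_pos: [0.4414, -0.1826, 0.0549]
eef_rot: [0.124, -3.139, -0.0]
contact_force: [0.3, 0.1, -0.3]
gripper_width: 0.63
finger_force: 42.3
```

>>> {"api": "shift_gripper", "payload": {"steps": [[0,0,0,0,0.68],[0,0,0,0,0.72],[0,0,0,0,0.78],[0,0,0,0,0.85],[0,0,0,0,0.9]]}}

```text
clock: 20.0
eef_pos: [0.4414, -0.1827, 0.055]
eef_rot: [-0.124, 3.139, 0.0]
contact_force: [0.5, -0.2, 0.2]
gripper_width: 0.897
finger_force: 0.0
```

>>> {"api": "shift_gripper", "payload": {"steps": [[0,0,-0.2,0,1],[0,0,-0.6,0,1],[0,0,-0.8,0,1],[0,0,-1,0,1],[0,0,0,0,1]]}}

```text
clock: 20.5
eef_pos: [0.4431, -0.1836, 0.1909]
eef_rot: [-0.124, 3.131, -0.008]
contact_force: [1.4, -0.5, -1.4]
gripper_width: 0.996
finger_force: 0.0
```

```bash
python3 - <<'E'
from h import *
s=snap("wrist","f.png");np.save("f.npy",s,allow_pickle=True)
h=cv2.cvtColor(s["image"],cv2.COLOR_RGB2HSV)
u,v=map(int,proj(s,[.4435,-.182,.06]));print(u,v,arm.get_state()["eef_pos"]);print(h[v-70:v+70:8,u-72:u+72:8,2]);print(h[v-70:v+70:8,u-72:u+72:8,1])
E
```

```text
327 226 [ 0.44224837 -0.18306562  0.18828451]
[[159 163 161 161 156 154 151 153 151 151 150 156 156 155 162 159 157 157]
 [173 170 168 166 163 164 163 161 157 157 158 157 154 153 155 154 161 159]
 [168 169 168 166 166 166 161 168 122  73 103 165 163 166 166 168 170 167]
 [166 165 158 165 164 168  80  81  78  67  73  80  80 167 167 166 169 169]
 [160 161 159 160 139  82  63  68  67 113  73  65  70  85 116 167 167 166]
 [159 158 157 160  82  68 109 120 116 134 120 120  97  77  90 167 166 224]
 [159 156 154  80  73  66 125 137 135 148 140 141 117  74  78  93 227 224]
 [158 154 150  87  65  85 121 142 150 141 149 150 147 138  85  96 225 227]
 [161 
[... 1395 characters left out ...]
 46  56 115  91 100 102]
 [125 126 128  82  99  53  47  44  39  59  41  41  39  45 120  92 103 103]
 [135 132 134  71 115 109  51  46  44  58  56  41  47  82 116  84 108 111]
 [126 131 130  94 121 126  56  50  42  69  42  45  42  68 117  91 109 105]
 [143 144 137 136  87 100 111  52  46  49  61  59 113 126  88 111 112 108]
 [141 148 135 136 139  91 116 121 118 109  96 112 115  89 136 118 112 112]
 [117 142 143 141 143 146  72  97 108 103 114 111 111 120 120 118 117 117]
 [122 121 126 136 142 143 138 145 128 125 126 114 117 115 118 121 122 125]
 [135 134 130 133 142 141 142 138 140 140 125 125 125 123 121 122 121 126]
 [128 126 130 132 130 145 140 144 149 132 130 131 133 132 128 130 118 120]]
```

The number grids show the bulb ringed by the mortar's rim on all sides, the mortar has not moved, and the gripper is clear and empty. Handing in.

>>> {"api": "shift_gripper", "payload": {"steps": [[0,0,0,0,1],[0,0,0,0,1]]}}

```text
clock: 20.75
eef_pos: [0.4409, -0.1824, 0.1842]
eef_rot: [0.124, -3.138, -0.002]
contact_force: [-0.4, -0.3, -0.4]
gripper_width: 1.002
finger_force: 0.0
```

```bash
python3 -c "
from station import arm; print(arm.close_job())"
```

```text
the job is handed in; nothing more can be done
None
```

Job handed in at 20.75 s: the lid was slid free and laid on the worktop left of the box, bar up, though I judged it flat only from contact force and height, not a picture. The garlic bulb is in the mortar by a final wrist-camera check, and the mortar hasn't moved.

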